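Weigh the salsa tub from behind the spice shakers

TASK

Clear the three tall spice shakers out of the metal prep tray, standing them upright on the wooden cutting board, then fetch the red salsa tub that was hemmed in behind them and set it on the middle of the scale's round platter. When the tub is on the scale, put each shaker back upright on the very spot in the tray where it stood at the start, because the cooks reach for them without looking. Keep the tub and the shakers upright throughout, and leave the green tub and the white salt cellar in the tray where they are.

Things in the scene. Friction and masses are not known exactly. Their poses are not given: they have to be found in the camera images.
- shaker_yellow: spice shaker with a yellow lid and a yellow band: upright round steel cylinder, diameter 54 mm, 125 mm tall (the lid tapers to 46 mm over the top 7 mm), about 0.2 kg; origin at the centre of its underside, z up, yaw has no meaning. At the start it stands in the prep tray, right beside the red tub. The three shakers stand in front of, left of and right of that tub; which is where changes
- shaker_blue: spice shaker with a blue lid and a blue band: upright round steel cylinder, diameter 54 mm, 125 mm tall (the lid tapers to 46 mm over the top 7 mm), about 0.2 kg; origin at the centre of its underside, z up, yaw has no meaning. At the start it stands in the prep tray, right beside the red tub. The three shakers stand in front of, left of and right of that tub; which is where changes
- shaker_black: spice shaker with a black lid and a black band: upright round steel cylinder, diameter 54 mm, 125 mm tall (the lid tapers to 46 mm over the top 7 mm), about 0.2 kg; origin at the centre of its underside, z up, yaw has no meaning. At the start it stands in the prep tray, right beside the red tub. The three shakers stand in front of, left of and right of that tub; which is where changes
- tub_red: closed sauce tub, red: upright cylinder, diameter 56 mm (57 mm at the clear rim), 45 mm tall, about 0.12 kg; origin at the centre of its underside, z up, yaw has no meaning. At the start it stands in the prep tray towards its far side, between the shakers, whose walls are only about 4 to 13 mm from its own, so that a gripper cannot come down on it until they are gone
- tub_green: closed sauce tub, green: upright cylinder, diameter 56 mm (57 mm at the clear rim), 45 mm tall, about 0.12 kg; origin at the centre of its underside, z up, yaw has no meaning. A bystander in one of the prep tray's two near corners
- salt_cellar: white ceramic salt cellar with a brass bead on its lid, diameter 50 mm, 51 mm tall, origin at the centre of its underside. A bystander in the prep tray's other near corner
- prep_tray: fixed open aluminium tray, 180 mm (its x) by 240 mm (its y), rim 18 mm high and 3 mm thick; origin at the centre of its underside, inner floor 3 mm above it; its -x side faces the robot, give or take its yaw
- board: fixed light wooden cutting board, 160 mm (its x) by 250 mm (its y), 12 mm thick; origin at the centre of its underside. Side area: room for three shakers in a row along its y, 85 mm apart
- scale: fixed kitchen scale: grey base 190 mm (x, from -115 to +75 mm) by 150 mm (y), 28 mm high, with a round steel platter, diameter 110 mm; the origin lies on the table straight below the platter's centre, the platter's top is 42 mm above it; the display is on the -x side. The platter is rigid

How it is judged:
On the way, in this order (a step that is already met when the one before it is completed fails the run):
1. all three shakers stand on the cutting board at the same time, upright and let go (x of shaker_yellow in the frame of board between -0.07 and 0.07 m and y of shaker_yellow in the frame of board between -0.115 and 0.115 m and z of shaker_yellow in the frame of board between 0.007 and 0.018 m and linear speed of each of shaker_yellow, shaker_blue, shaker_black below 0.03 m/s and angle between each of shaker_yellow, shaker_blue, shaker_black's own z axis and vertical below 0.1 rad and contact force between the fingers and shaker_yellow below 0.3 N and x of shaker_blue in the frame of board between -0.07 and 0.07 m and y of shaker_blue in the frame of board between -0.115 and 0.115 m and z of shaker_blue in the frame of board between 0.007 and 0.018 m and contact force between the fingers and shaker_blue below 0.3 N and x of shaker_black in the frame of board between -0.07 and 0.07 m and y of shaker_black in the frame of board between -0.115 and 0.115 m and z of shaker_black in the frame of board between 0.007 and 0.018 m and contact force between the fingers and shaker_black below 0.3 N), for 0.2 s.
2. the red tub stands on the scale's platter, let go, while the shakers still stand on the board (all of step 1 and horizontal distance between tub_red and scale below 0.015 m and z of tub_red in the frame of scale between 0.036 and 0.048 m and linear speed of tub_red below 0.03 m/s and angle between tub_red's own z axis and vertical below 0.1 rad and contact force between the fingers and tub_red below 0.3 N), for 0.2 s.
At the end, for the whole second after the job is handed in: The red tub stands upright on the platter within 15 mm of its centre; each shaker stands upright in the tray within 15 mm of where it stood at the start; green tub and salt cellar within 20 mm of their starting places; all let go and at rest (upright: within 0.1 rad) (horizontal distance between tub_red and scale below 0.015 m and z of tub_red in the frame of scale between 0.036 and 0.048 m and linear speed of each of tub_red, shaker_yellow, shaker_blue, shaker_black below 0.03 m/s and angle between each of tub_red, shaker_yellow, shaker_blue, shaker_black's own z axis and vertical below 0.1 rad and contact force between the fingers and tub_red below 0.3 N and distance of each of shaker_yellow, shaker_blue, shaker_black from where it was at the start of the episode below 0.015 m and contact force between the fingers and shaker_yellow below 0.3 N and contact force between the fingers and shaker_blue below 0.3 N and contact force between the fingers and shaker_black below 0.3 N and distance of each of tub_green, salt_cellar from where it was at the start of the episode below 0.02 m); the robot touches nothing.
It fails at once if a shaker or the red tub is tipped by more than 0.6 rad (angle between any of shaker_yellow, shaker_blue, shaker_black, tub_red's own z axis and vertical above 0.6 rad).
It fails at once if the green tub or the salt cellar is moved by more than 20 mm (distance of any of tub_green, salt_cellar from where it was at the start of the episode above 0.02 m).
It also fails if it takes over 147 s, if anything falls off the work surface, if the arm or the gripper's body presses on something with over 40 N, if the wrist force passes 120 N, or if a joint passes its speed limit or range.

ROBOT

A 7-joint arm with a two-finger parallel gripper is mounted at the origin on the work surface. World frame = base frame: x ahead of the robot, y to its left, z up, the work surface at z = 0. Lengths are in m, angles in rad, forces in N, time in s.
With the tool pointing down it reaches from about 0.425 to 0.875 m from the base axis. Payload 4.7 kg.
Tool frame: the origin (TCP) lies at the very end of the fingers, on their centre line; the grasp point (between the pads) lies 19 mm behind it; z points along the fingers, y is the line along which they close (so a half turn about z gives the same grasp; the last joint's range is limited). The gripper opens to 87 mm and grips with 3 to 60 N. Pads are 19 mm wide; open, the fingers measure 117 mm over their backs; the gripper's body (75 mm by 190 mm) begins 51 mm behind the grasp point.
Start: joints at [1.348, 0.321, -0.07, 1.45, 0.023, 1.371, -0.057], TCP at [0.152, -0.632, 0.223] pointing down, gripper open.
Joint ranges: [-2.86, 2.86], [-0.3, 2.09], [-1.38, 1.24], [0.06, 2.45], [-1.56, 4.7], [0.09, 2.05], [-2.69, 2.69]. Speed limits (rad/s): [2.57, 2.57, 3.14, 3.14, 3.14, 3.14, 3.14].

INTERFACE

Orientations are given as a rotation vector (axis times angle).
In Python, from bench import ctrl gives the robot as it stands.
- The arm moves only by the shell command python3 -m jog 'ROWS' [FORCE]. ROWS is JSON, a list that holds one entry, the list of rows, each a list of 7 numbers: the shift along the tool's x, y, z in mm, then the turn, a rotation vector about the tool's x, y, z in degrees, then the finger opening in mm, from 0 to 87. A call has 1 to 10 rows; each row is the pose to reach, as a shift and turn from the pose commanded when the call began, along the tool's axes at that moment; what a row does not reach only later rows make up. A row lasts 1/10 s, in which the tool goes at most 50 mm and 8.59 degrees, less where a joint would pass 70% of its speed; a pose out of reach is approached as far as the arm can. A call with a gripper value outside its range is refused whole. The fingers move at their own pace and stop on an object; FORCE is the grip in N (left out, the last holds). Time passes only in rows, so rows that repeat a pose let the fingers close. It gives the time, the measured TCP pose, the force, the opening and the grip force at its end, in the units of the state.
- ctrl.get_state(): the state, without advancing time (a new reading comes with each control period).
- ctrl.get_image(name): name is "scene" or "top" or "wrist"; returns a dict with "image" (420x560x3 uint8, red, green, blue), "depth" (420x560 float32, m along the optical axis (not along the pixel's ray), 0 where there is no reading), "fov_y" (degrees; the focal length in pixels is half the picture's height over the tangent of half this angle, whatever the lens; pixels are square), "cx", "cy" (the principal point, pixels), "rvec" (rotation vector, rad) and "tvec" (3), from world to camera coordinates, as OpenCV has them. Camera axes: x right, y down, z forward; pixel columns grow to the right and rows downward; lengths in m; the calibration is good to about 2 mm. A picture is of the moment at which its call begins.
- ctrl.close_job(): hands the job in; it is judged then, once.
The state is a dict: "time": time; "joint_positions": joint angles; "qd": joint speeds; "joint_torque": joint torques, N m; "position": TCP position; "tool_rot": TCP orientation; "ft_force": force on the tool from outside, world axes, zero at the start; "torque": the same for the moment, N m; "grip_width": opening from 0.0 (shut) to 1.0 (fully open); "grip_force": force on a finger pad.
Only numpy, scipy, OpenCV 4.12 (cv2) and the standard library are available. Lean on these libraries where they do the work, as an engineer would, in place of code of your own. Each camera call takes 0.05 s, during which the arm holds its last target. There are 200 camera calls.

## Working session

There is one attempt and no reset: what is moved stays moved. The work goes in short steps, Python scripts to look and compute and a shell command to move; the robot and the scene stay as the last step left them, time stands still between calls to the robot, and variables do not carry over. Pictures are saved under pics/ and viewed, at most 14 in all, crops included, and the job is handed in when it is done.

```bash
ls; mkdir -p pics; cat > h.py <<'E'
import numpy as np, cv2
from scipy.spatial.transform import Rotation as R
from bench import ctrl
def shot(n):
    d=ctrl.get_image(n); im=d["image"]; D=d["depth"]; f=im.shape[0]/2/np.tan(np.radians(d["fov_y"])/2)
    v,u=np.mgrid[:im.shape[0],:im.shape[1]]
    P=np.stack([(u-d["cx"])/f*D,(v-d["cy"])/f*D,D],-1)
    M=R.from_rotvec(np.ravel(d["rvec"])).as_matrix()
    W=(P-np.ravel(d["tvec"]))@M
    W[D==0]=np.nan
    return im,W,d
def save(im,p): cv2.imwrite("pics/"+p,im[...,::-1])
def rel(p,yaw=None):
    """world TCP target -> shift mm in tool axes"""
    s=ctrl.get_state(); Rt=R.from_rotvec(s["tool_rot"])
    return np.round(Rt.inv().apply(np.array(p)-s["position"])*1000,1)
E
python3 - <<'E'
from h import *
for n in("top","scene"):
    im,W,d=shot(n); save(im,n+"0.png"); np.savez(n+"0.npz",im=im,W=W); print(n,d["fov_y"],d["cx"],d["cy"],d["rvec"],d["tvec"])
s=ctrl.get_state(); print(s); print(R.from_rotvec(s["tool_rot"]).as_matrix().round(3))
E
```

```text
pics
top 56.54433050354378 280.25512505425945 209.20313841624903 [ 2.15858237 -2.10608924  0.19941386] [-0.04152956  0.48899796  0.94811763]
scene 53.14593393445099 283.1088655898452 211.73904031929493 [ 1.98579689  1.26488502 -0.58563968] [-0.212988   -0.26639218  1.38419969]
{'time': 0.1, 'joint_positions': array([ 1.34812017,  0.32176126, -0.07010645,  1.4515456 ,  0.02262686,
        1.37080291, -0.05686664]), 'qd': array([-7.46078810e-04, -2.04531423e-03, -1.30310919e-05, -1.86962976e-03,
       -3.99721851e-04, -5.10265068e-04, -2.90593144e-04]), 'joint_torque': array([-5.72849221e-04, -4.92571843e+01, -4.05851752e-01, -3.13399315e+01,
       -6.40508370e-02,  3.94774613e-02,  8.70788540e-05]), 'position': array([ 0.15231117, -0.63139469,  0.22156674]), 'tool_rot': array([-3.11789738e+00, -3.70993702e-01,  4.95263952e-04]), 'ft_force': array([ 0.28555089,  0.19883723, -0.28839692]), 'torque': array([ 0.04354411, -0.05723202,  0.02264617]), 'grip_force': 0.0, 'grip_width': 1.0006142477671718}
[[ 0.972  0.235 -0.001]
 [ 0.235 -0.972  0.002]
 [-0.    -0.002 -1.   ]]
```

View pics/top0.png

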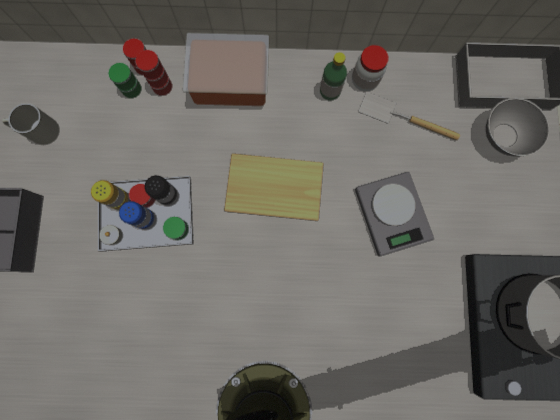

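View pics/scene0.png

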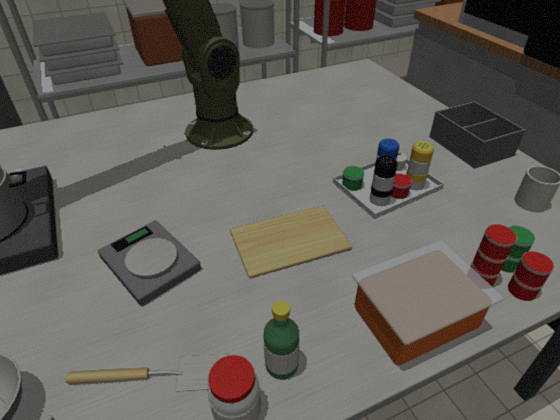

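The top view shows yellow at (105,192), blue at (133,213), black at (158,188), red tub at (141,195), green tub at (175,228), salt cellar at (110,235), board at (275,187) and platter at (394,205). Next I measure their positions.

```bash
cat > meas.py <<'E'
from h import *
def circ(W,m,z0,z1,c=None):
    P=W[m]; P=P[(P[:,2]>z0)&(P[:,2]<z1)]
    (c,r)=cv2.minEnclosingCircle(P[:,:2].astype(np.float32)) if len(P) else ((0,0),0)
    return np.round(c,4),round(r,4),len(P),P[:,2].mean().round(4) if len(P) else 0
def box(u0,u1,v0,v1,shape=(420,560)):
    m=np.zeros(shape,bool); m[v0:v1,u0:u1]=1; return m
E
python3 - <<'E'
from meas import *
a=np.load("top0.npz"); im,W=a["im"],a["W"]
for n,p in dict(y=(105,192),b=(133,213),k=(158,188),red=(141,195),g=(175,228),salt=(110,235),board=(275,187),plat=(394,205),table=(200,300)).items(): print(n,W[p[1],p[0]].round(4))
for n,b in dict(y=(88,125,175,212),b=(116,150,198,230),k=(143,176,172,206)).items():
    print(n,circ(W,box(*b),.123,.133), circ(W,box(*b),.115,.124))
print("g",circ(W,box(160,190,214,242),.042,.054)); print("salt",circ(W,box(98,122,224,246),.030,.044))
m=box(215,335,145,225)&(np.abs(W[...,2]-.012)<.006); print("board",cv2.minAreaRect(W[m][:,:2].astype(np.float32)*1000),m.sum())
m=box(365,422,178,232)&(np.abs(W[...,2]-.042)<.006); print("plat",circ(W,m,.036,.048))
m=box(350,440,165,260)&(W[...,2]>.018)&(W[...,2]<.036); print("base",cv2.minAreaRect(W[m][:,:2].astype(np.float32)*1000))
m=box(90,200,170,255)&(W[...,2]>.012)&(W[...,2]<.03);print("tray",cv2.minAreaRect(W[m][:,:2].astype(np.float32)*1000))
r=im.astype(int); m=box(120,160,180,212)&(r[...,0]>120)&(r[...,1]<60)&(r[...,2]<60); print("red",circ(W,m,.042,.054), W[m].mean(0))
z=np.load("scene0.npz"); im2,W2=z["im"],z["W"]
for n,b in dict(y=(405,438,135,165),b=(372,402,136,164),k=(365,400,150,185)).items(): print("scene",n,circ(W2,box(*b),.121,.133))
r=im2.astype(int); m=box(385,415,170,202)&(r[...,0]>110)&(r[...,1]<60); print("scene red",circ(W2,m,.040,.054))
print("scene g",circ(W2,box(338,368,164,192),.042,.054))
m=box(110,190,225,285); print("scene plat",circ(W2,m,.037,.048))
save(cv2.resize(im[165:260,85:205],None,fx=6,fy=6),"crop0.png")
E
```

```text
y [0.5047 0.3792 0.1294]
b [0.457  0.3102 0.1289]
k [0.5173 0.2571 0.1299]
red [0.5165 0.3241 0.0488]
g [0.4345 0.2323 0.0488]
salt [0.4133 0.3932 0.0462]
board [ 0.5558 -0.0143  0.0084]
plat [ 0.508  -0.3192  0.045 ]
table [2.581e-01 1.686e-01 1.000e-04]
y (array([0.4976, 0.3661]), 0.0488, 396, np.float64(0.1277)) (array([0.4921, 0.3727]), 0.0495, 76, np.float64(0.1206))
b (array([0.4596, 0.3184]), 0.0262, 380, np.float64(0.1277)) (array([0.4593, 0.3187]), 0.0268, 62, np.float64(0.121))
k (array([0.5237, 0.2649]), 0.0262, 358, np.float64(0.1277)) (array([0.523 , 0.2649]), 0.0266, 67, np.float64(0.1208))
g (array([0.4362, 0.2359]), 0.0291, 412, np.float64(0.0481))
salt (array([0.4165, 0.399 ]), 0.0259, 257, np.float64(0.0403))
board ((560.8261108398438, -1.85308837890625), (187.69508361816406, 301.538330078125), 0.9999641180038452) 5491
plat (array([ 0.5108, -0.3198]), 0.0552, 1407, np.float64(0.0422))
base ((491.3451232910156, -325.2191467285156), (190.29136657714844, 150.39260864257812), 18.11253547668457)
tray ((477.15887451171875, 323.03924560546875), (180.8420867919922, 240.96055603027344), 5.8743672370910645)
red (array([0.5198, 0.329 ]), 0.0266, 274, np.float64(0.0481)) [nan nan nan]
scene y (array([0.5142, 0.3919]), 0.0267, 206, np.float64(0.1266))
scene b (array([0.4893, 0.2928]), 0.0619, 358, np.float64(0.127))
scene k (array([0.5182, 0.2828]), 0.0428, 227, np.float64(0.1267))
scene red (array([0.5251, 0.3296]), 0.0277, 163, np.float64(0.0477))
scene g (array([0.4413, 0.2382]), 0.0296, 234, np.float64(0.0473))
scene plat (array([ 0.5131, -0.3175]), 0.0567, 1530, np.float64(0.0412))
```

View pics/crop0.png

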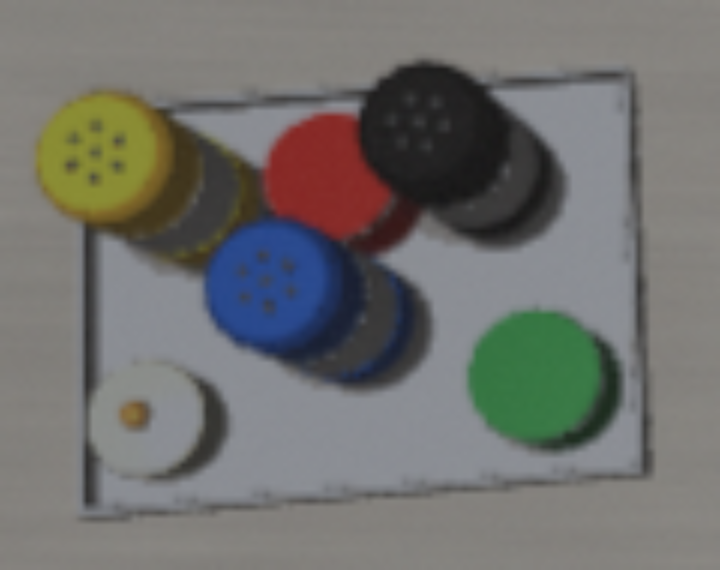

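The crop shows the layout clearly: yellow is on the left, black on the right, blue in front, and red between them. I still need yellow, the board and the tub more exactly.

```bash
python3 - <<'E'
from meas import *
a=np.load("top0.npz"); im,W=a["im"],a["W"]; r=im.astype(int)
h=cv2.cvtColor(im,cv2.COLOR_RGB2HSV)
m=box(85,128,170,215)&(h[...,0]>18)&(h[...,0]<35)&(h[...,1]>120)&(W[...,2]>.124); P=W[m]; print("y",circ(W,m,.124,.135),P.mean(0).round(4))
for n,b in dict(b=(116,150,198,230),k=(143,176,172,206)).items():
    m=box(*b)&(W[...,2]>.124); print(n,W[m].mean(0).round(4))
# board by colour, rays onto z=.012
m=(box(215,335,145,225)&(h[...,1]>70)&(h[...,0]>12)&(h[...,0]<30)); m=cv2.morphologyEx(m.astype(np.uint8),cv2.MORPH_OPEN,np.ones((3,3)))>0
P=W[m]; print("board",cv2.minAreaRect(P[:,:2].astype(np.float32)*1000),P.mean(0),np.median(P,0),m.sum())
z=np.load("scene0.npz"); im2,W2=z["im"],z["W"]; h=cv2.cvtColor(im2,cv2.COLOR_RGB2HSV)
m=box(405,438,135,165)&(W2[...,2]>.124)&(W2[...,2]<.133); print("scene y",W2[m].mean(0))
m=box(225,355,200,280)&(h[...,1]>80)&(h[...,0]>12)&(h[...,0]<30)&(W2[...,2]>.004);m=cv2.morphologyEx(m.astype(np.uint8),cv2.MORPH_OPEN,np.ones((3,3)))>0
print("scene board",cv2.minAreaRect(W2[m][:,:2].astype(np.float32)*1000),W2[m].mean(0))
m=box(385,415,170,202)&(im2[...,0]>90)&(im2[...,1]<60)&(W2[...,2]>.043);print("scene red",W2[m].mean(0))
E
```

```text
y (array([0.5085, 0.3888]), 0.0257, 338, np.float64(0.1279)) [0.508  0.3881 0.1279]
b [0.4594 0.318  0.1279]
k [0.523  0.2651 0.1279]
board ((560.8807983398438, -12.508026123046875), (240.29397583007812, 155.93194580078125), 83.01627349853516) [nan nan nan] [nan nan nan] 4155
scene y [0.51536121 0.39074246 0.12740959]
scene board ((562.5732421875, -10.766754150390625), (246.87425231933594, 159.69415283203125), 85.8712158203125) [ 0.56883357 -0.01546784  0.01132231]
scene red [0.52825185 0.33068388 0.04890375]
```

```bash
python3 - <<'E'
from h import *
im,W,d=shot("wrist"); save(im,"w0.png"); print(np.nanmin(W[...,2]),np.nanmax(W[...,2]))
a=np.load("top0.npz")["W"]; print(a[315,540].round(3),a[315,510].round(3),a[290,530].round(3),a[350,480].round(3),a[335,430].round(3)); print(np.nanmax(a[:,420:,2]))
E
```

```text
-0.7564341158731728 0.3397420026983118
[ 0.245 -0.66   0.058] [ 0.247 -0.561  0.102] [ 0.304 -0.582  0.15 ] [ 0.16  -0.514  0.049] [ 0.186 -0.414  0.002]
0.1655584240536628
```

View pics/w0.png

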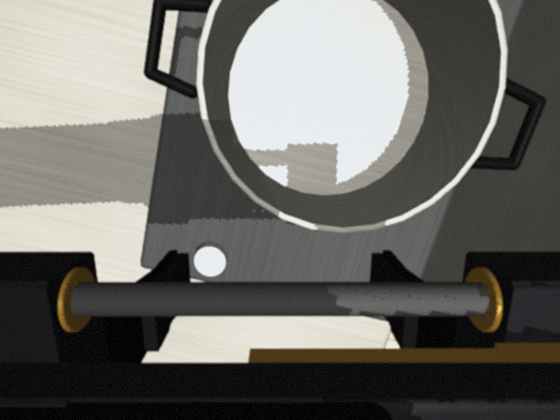

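The wrist view shows the pot below the tool, with its rim around (350,100) and about 0.166 m high, so I swing up and away from it.

```bash
python3 -m jog '[[[500,-374,-58,0,0,-76,87],[500,-374,-58,0,0,-76,87],[500,-374,-58,0,0,-76,87],[500,-374,-58,0,0,-76,87],[500,-374,-58,0,0,-76,87],[500,-374,-58,0,0,-76,87],[500,-374,-58,0,0,-76,87],[500,-374,-58,0,0,-76,87],[500,-374,-58,0,0,-76,87],[500,-374,-58,0,0,-76,87]]]' 30
cat > to.py <<'E'
# usage: python3 to.py x y z [axis-angle deg of tool x] ... prints shift (mm) and tool-z turn for a downward tool
import sys; from h import *
x,y,z,a=map(float,sys.argv[1:5]); s=ctrl.get_state(); Rt=R.from_rotvec(s["tool_rot"])
T=R.from_euler("z",a,degrees=True)*R.from_euler("x",180,degrees=True)
print("t",round(s["time"],2),"pos",s["position"].round(4),"shift",rel([x,y,z]),"turn",np.degrees((Rt.inv()*T).as_rotvec()).round(1),"q",s["joint_positions"].round(2),"F",s["ft_force"].round(1))
E
python3 to.py .523 .265 .24 90
```

```text
time: 1.15
position: [0.4708, -0.2468, 0.269]
tool_rot: [2.227, 2.215, -0.001]
ft_force: [0.5, 0.0, 0.6]
grip_width: 1.002
grip_force: 0.0
t 1.15 pos [ 0.4708 -0.2468  0.269 ] shift [512.1  49.6  28.6] turn [-0.   0.  -0.3] q [ 0.94  0.08 -0.53  1.66  0.04  1.42  0.4 ] F [0.5 0.  0.6]
```

```bash
python3 -m jog '[[[512,50,29,0,0,0,87],[512,50,29,0,0,0,87],[512,50,29,0,0,0,87],[512,50,29,0,0,0,87],[512,50,29,0,0,0,87],[512,50,29,0,0,0,87],[512,50,29,0,0,0,87],[512,50,29,0,0,0,87],[512,50,29,0,0,0,87],[512,50,29,0,0,0,87]]]' 30 >/dev/null
python3 -m jog '[[[0,0,0,0,0,0,87],[0,0,0,0,0,0,87]]]' >/dev/null
python3 to.py .523 .265 .076 90
python3 - <<'E'
from h import *
im,W,d=shot("wrist"); save(im,"w1.png"); np.savez("w1.npz",im=im,W=W)
E
```

```text
t 2.35 pos [0.5213 0.2496 0.2399] shift [ 15.3   1.9 163.9] turn [-0.1 -0.  -0.2] q [ 0.31  0.28 -0.95  1.58  0.23  1.4  -0.67] F [ 0.  -0.1 -0.4]
```

View pics/w1.png

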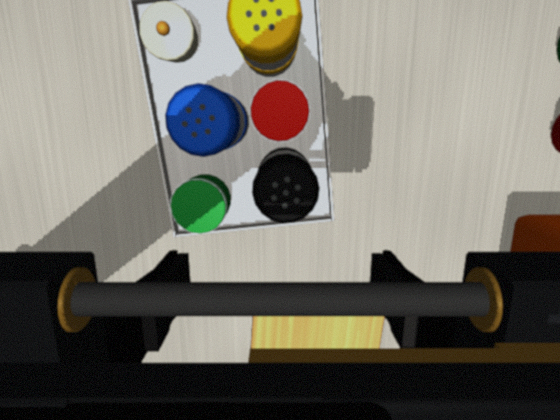

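The wrist view shows the whole tray: black (286,187), blue (203,120), yellow (265,18), red (280,110), green (200,205) and salt (168,30). I check these against the top view.

```bash
python3 - <<'E'
from meas import *
a=np.load("w1.npz"); im,W=a["im"],a["W"]
for n,b,z in [("k",(248,324,148,225),(.124,.135)),("b",(162,240,82,158),(.124,.135)),("y",(225,305,0,60),(.124,.135)),("red",(248,312,78,146),(.042,.054)),("g",(168,232,175,236),(.042,.054)),("salt",(138,200,0,62),(.03,.044))]:
    P=W[box(*b)]; P=P[(P[:,2]>z[0])&(P[:,2]<z[1])]; print(n,circ(W,box(*b),*z),P.mean(0).round(4))
E
```

```text
k (array([0.5251, 0.2674]), 0.0257, 3189, np.float64(0.1278)) [0.5251 0.2683 0.1278]
b (array([0.4616, 0.3206]), 0.0256, 3695, np.float64(0.1277)) [0.4619 0.3211 0.1277]
y (array([0.5102, 0.3907]), 0.0255, 3222, np.float64(0.1278)) [0.5102 0.3846 0.1278]
red (array([0.5204, 0.3296]), 0.0288, 3006, np.float64(0.0479)) [0.5205 0.3299 0.0479]
g (array([0.4377, 0.2373]), 0.0289, 2503, np.float64(0.0478)) [0.4386 0.2383 0.0478]
salt (array([0.4172, 0.4008]), 0.0252, 2217, np.float64(0.0407)) [0.419  0.3995 0.0407]
```

```bash
python3 -m jog '[[[17,3,0,0,0,0,87],[17,3,40,0,0,0,87],[17,3,80,0,0,0,87],[17,3,110,0,0,0,87],[17,3,135,0,0,0,87],[17,3,155,0,0,0,87],[17,3,164,0,0,0,87],[17,3,164,0,0,0,87],[17,3,164,0,0,0,87]]]' 30 >/dev/null; python3 to.py .524 .2665 .076 90
python3 -m jog '[[[0,0,0,0,0,0,60],[0,0,0,0,0,0,50],[0,0,0,0,0,0,45],[0,0,0,0,0,0,45],[0,0,0,0,0,0,45],[0,0,0,0,0,0,45],[0,0,0,0,0,0,45],[0,0,0,0,0,0,45]]]' 30
python3 to.py .524 .2665 .15 90
```

```text
t 3.3 pos [0.5264 0.2643 0.0776] shift [ 2.2 -2.4  1.6] turn [ 0.1 -0.  -0.5] q [ 0.21  0.45 -0.88  1.75  0.38  1.12 -0.8 ] F [-0.3  0.6 -0.1]
time: 4.1
position: [0.5255, 0.2651, 0.0767]
tool_rot: [2.23, 2.213, 0.0]
ft_force: [0.7, -0.2, 0.4]
grip_width: 0.614
grip_force: 30.0
t 4.1 pos [0.5255 0.2651 0.0767] shift [  1.4  -1.5 -73.3] turn [ 0.  -0.  -0.4] q [ 0.21  0.45 -0.88  1.75  0.38  1.12 -0.8 ] F [ 0.7 -0.2  0.4]
```

```bash
python3 -m jog '[[[0,0,-15,0,0,0,45],[0,0,-45,0,0,0,45],[0,0,-75,0,0,0,45],[-20,2,-85,0,0,0,45],[-50,4,-85,0,0,0,45],[-90,7,-85,0,0,0,45],[-135,11,-85,0,0,0,45],[-180,14,-85,0,0,0,45],[-225,18,-85,0,0,0,45],[-265,21,-85,0,0,0,45]]]' 30 >/dev/null
python3 -m jog '[[[-40,4,0,0,0,0,45],[-70,6,0,0,0,0,45],[-85,7,0,0,0,0,45],[-92,7,0,0,0,0,45],[-92,7,0,0,0,0,45],[-92,7,0,0,0,0,45]]]' 30
python3 to.py .554 -.092 .088 90
```

```text
time: 5.7
position: [0.5508, -0.0897, 0.1618]
tool_rot: [-2.226, -2.216, -0.001]
ft_force: [0.1, 0.2, -2.6]
grip_width: 0.613
grip_force: 30.0
t 5.7 pos [ 0.5508 -0.0897  0.1618] shift [-2.3  3.2 73.8] turn [ 0.  -0.1 -0.3] q [ 0.82  0.25 -0.8   1.74  0.19  1.23 -0.04] F [ 0.1  0.2 -2.6]
```

```bash
python3 -m jog '[[[0,3,25,0,0,0,45],[0,3,50,0,0,0,45],[0,3,64,0,0,0,45],[0,3,70,0,0,0,45],[0,3,73,0,0,0,45],[0,3,75,0,0,0,45],[0,3,75,0,0,0,45],[0,3,75,0,0,0,45]]]' 30;python3 to.py .554 -.092 .087 90
```

```text
time: 6.5
position: [0.5543, -0.0924, 0.0874]
tool_rot: [2.229, 2.212, 0.001]
ft_force: [-0.1, -0.2, -2.8]
grip_width: 0.611
grip_force: 30.0
t 6.5 pos [ 0.5543 -0.0924  0.0874] shift [ 0.4 -0.3  0.4] turn [ 0.1  0.  -0.4] q [ 0.78  0.34 -0.77  1.81  0.26  1.1  -0.09] F [-0.1 -0.2 -2.8]
```

```bash
python3 -m jog '[[[0,0,1,0,0,0,45],[0,0,2,0,0,0,45],[0,0,2,0,0,0,50],[0,0,2,0,0,0,60],[0,0,2,0,0,0,75],[0,0,2,0,0,0,87],[0,0,2,0,0,0,87],[0,0,2,0,0,0,87]]]' 30;python3 to.py .4607 .3195 .175 90
python3 -m jog '[[[0,0,-30,0,0,0,87],[0,0,-70,0,0,0,87],[0,0,-88,0,0,0,87],[45,-10,-88,0,0,0,87],[90,-20,-88,0,0,0,87],[140,-31,-88,0,0,0,87],[190,-42,-88,0,0,0,87],[240,-54,-88,0,0,0,87],[290,-65,-88,0,0,0,87],[340,-77,-88,0,0,0,87]]]' 30 >/dev/null
python3 -m jog '[[[30,-7,0,0,0,0,87],[60,-14,0,0,0,0,87],[72,-17,0,0,0,0,87],[72,-17,0,0,0,0,87],[72,-17,0,0,0,0,87]]]' 30 >/dev/null
python3 to.py .4607 .3195 .0765 90
```

```text
time: 7.3
position: [0.5537, -0.0922, 0.0845]
tool_rot: [-2.23, -2.213, 0.0]
ft_force: [0.3, -0.3, -0.1]
grip_width: 0.95
grip_force: 0.0
t 7.3 pos [ 0.5537 -0.0922  0.0845] shift [411.  -96.1 -90.5] turn [-0.  -0.  -0.4] q [ 0.78  0.34 -0.77  1.81  0.26  1.1  -0.09] F [ 0.3 -0.3 -0.1]
t 8.8 pos [0.4649 0.3126 0.1723] shift [ 7.  -4.3 95.8] turn [-0.   0.1 -0.5] q [ 0.23  0.31 -1.02  1.72  0.27  1.27 -0.86] F [ 0.3 -0.4 -0.7]
```

```bash
python3 -m jog '[[[7,-4,0,0,0,0,87],[7,-4,5,0,0,0,87],[7,-4,40,0,0,0,87],[7,-4,70,0,0,0,87],[7,-4,88,0,0,0,87],[7,-4,96,0,0,0,87],[7,-4,96,0,0,0,87],[7,-4,96,0,0,0,87]]]' 30 >/dev/null; python3 to.py .4607 .3195 .0765 90
python3 -m jog '[[[0,0,0,0,0,0,60],[0,0,0,0,0,0,50],[0,0,0,0,0,0,45],[0,0,0,0,0,0,45],[0,0,0,0,0,0,45],[0,0,0,0,0,0,45],[0,0,0,0,0,0,45]]]' 30
python3 to.py .561 -.012 .16 90
```

```text
t 9.6 pos [0.4609 0.3214 0.0774] shift [-1.9 -0.2  0.9] turn [ 0.1 -0.  -0.5] q [ 0.15  0.41 -0.96  1.82  0.38  1.11 -0.95] F [ 0.6  0.5 -0. ]
time: 10.3
position: [0.4605, 0.3212, 0.0767]
tool_rot: [2.23, 2.213, 0.0]
ft_force: [0.5, -0.2, 0.8]
grip_width: 0.612
grip_force: 30.0
t 10.3 pos [0.4605 0.3212 0.0767] shift [-332.4  103.1  -83.3] turn [ 0.   0.  -0.4] q [ 0.15  0.42 -0.96  1.82  0.38  1.11 -0.95] F [ 0.5 -0.2  0.8]
```

```bash
python3 -m jog '[[[0,0,-15,0,0,0,45],[0,0,-45,0,0,0,45],[0,0,-75,0,0,0,45],[-20,6,-85,0,0,0,45],[-50,16,-85,0,0,0,45],[-90,28,-85,0,0,0,45],[-135,42,-85,0,0,0,45],[-180,56,-85,0,0,0,45],[-225,70,-85,0,0,0,45],[-265,82,-85,0,0,0,45]]]' 30 >/dev/null
python3 -m jog '[[[-35,11,0,0,0,0,45],[-55,17,0,0,0,0,45],[-65,20,0,0,0,0,45],[-67,21,0,0,0,0,45],[-67,21,0,0,0,0,45],[-67,21,0,0,0,0,45]]]' 30 >/dev/null
python3 to.py .561 -.012 .088 90
```

```text
t 11.9 pos [ 0.5605 -0.0093  0.1619] shift [-2.7  0.5 73.9] turn [-0.  -0.  -0.3] q [ 0.73  0.27 -0.88  1.73  0.22  1.24 -0.21] F [-0.3  0.3 -1.4]
```

Same descent as for black, down to z≈0.0855, then open and go for yellow.

```bash
python3 -m jog '[[[-3,0,25,0,0,0,45],[-3,0,50,0,0,0,45],[-3,0,64,0,0,0,45],[-3,0,70,0,0,0,45],[-3,0,73,0,0,0,45],[-3,0,75,0,0,0,45],[-3,0,76,0,0,0,45],[-3,0,76,0,0,0,45],[-3,0,76,0,0,0,45]]]' 30
python3 -m jog '[[[0,0,0,0,0,0,45],[0,0,0,0,0,0,50],[0,0,0,0,0,0,60],[0,0,0,0,0,0,75],[0,0,0,0,0,0,87],[0,0,0,0,0,0,87],[0,0,0,0,0,0,87]]]' 30;python3 to.py .5095 .39 .175 90
python3 -m jog '[[[0,0,-30,0,0,0,87],[0,0,-70,0,0,0,87],[0,0,-88,0,0,0,87],[45,-6,-88,0,0,0,87],[90,-12,-88,0,0,0,87],[140,-18,-88,0,0,0,87],[190,-24,-88,0,0,0,87],[240,-30,-88,0,0,0,87],[290,-37,-88,0,0,0,87],[340,-43,-88,0,0,0,87]]]' 30 >/dev/null
python3 -m jog '[[[30,-4,0,0,0,0,87],[50,-7,0,0,0,0,87],[60,-8,0,0,0,0,87],[60,-8,0,0,0,0,87],[60,-8,0,0,0,0,87]]]' 30 >/dev/null
python3 to.py .5095 .39 .0765 90
```

```text
time: 12.8
position: [0.5612, -0.0146, 0.0862]
tool_rot: [2.229, 2.212, 0.001]
ft_force: [-0.3, -0.1, -1.9]
grip_width: 0.614
grip_force: 30.0
time: 13.5
position: [0.5609, -0.0145, 0.0857]
tool_rot: [2.23, 2.213, 0.0]
ft_force: [0.7, 0.5, -0.9]
grip_width: 0.947
grip_force: 0.0
t 13.5 pos [ 0.5609 -0.0145  0.0857] shift [404.1 -54.4 -89.4] turn [ 0.   0.  -0.4] q [ 0.7   0.36 -0.85  1.81  0.3   1.1  -0.26] F [ 0.7  0.5 -0.9]
t 15.0 pos [0.5137 0.3825 0.1734] shift [ 7.5 -4.3 96.9] turn [ 0.   0.1 -0.5] q [ 0.02  0.49 -0.95  1.52  0.41  1.34 -0.97] F [ 0.6 -0.2 -0.9]
```

```bash
python3 -m jog '[[[7,-4,0,0,0,0,87],[7,-4,5,0,0,0,87],[7,-4,40,0,0,0,87],[7,-4,70,0,0,0,87],[7,-4,88,0,0,0,87],[7,-4,97,0,0,0,87],[7,-4,97,0,0,0,87],[7,-4,97,0,0,0,87]]]' 30 >/dev/null; python3 to.py .5095 .39 .0765 90
python3 -m jog '[[[0,0,0,0,0,0,60],[0,0,0,0,0,0,50],[0,0,0,0,0,0,45],[0,0,0,0,0,0,45],[0,0,0,0,0,0,45],[0,0,0,0,0,0,45],[0,0,0,0,0,0,45]]]' 30
python3 to.py .568 .068 .16 90
```

```text
t 15.8 pos [0.5096 0.3916 0.0777] shift [-1.6 -0.1  1.2] turn [ 0.1 -0.1 -0.4] q [-0.02  0.58 -0.9   1.61  0.48  1.19 -1.04] F [ 0.1 -1.2  1. ]
time: 16.5
position: [0.5093, 0.3909, 0.0767]
tool_rot: [2.23, 2.213, 0.0]
ft_force: [0.7, -0.4, 0.6]
grip_width: 0.612
grip_force: 30.0
t 16.5 pos [0.5093 0.3909 0.0767] shift [-322.5   61.2  -83.3] turn [ 0.  -0.  -0.4] q [-0.02  0.58 -0.9   1.61  0.48  1.19 -1.04] F [ 0.7 -0.4  0.6]
```

```bash
python3 -m jog '[[[0,0,-15,0,0,0,45],[0,0,-45,0,0,0,45],[0,0,-75,0,0,0,45],[-20,3,-85,0,0,0,45],[-50,9,-85,0,0,0,45],[-90,17,-85,0,0,0,45],[-135,25,-85,0,0,0,45],[-180,34,-85,0,0,0,45],[-225,43,-85,0,0,0,45],[-265,51,-85,0,0,0,45]]]' 30 >/dev/null
python3 -m jog '[[[-35,6,0,0,0,0,45],[-50,9,0,0,0,0,45],[-57,10,0,0,0,0,45],[-57,10,0,0,0,0,45],[-57,10,0,0,0,0,45],[-57,10,0,0,0,0,45]]]' 30 >/dev/null
python3 to.py .568 .068 .086 90
```

```text
t 18.1 pos [0.5672 0.071  0.1618] shift [-3.1  0.8 75.8] turn [-0.  -0.  -0.2] q [ 0.62  0.32 -0.94  1.71  0.27  1.25 -0.38] F [-0.2  0.9 -0.9]
```

```bash
python3 -m jog '[[[-3,0,25,0,0,0,45],[-3,0,50,0,0,0,45],[-3,0,64,0,0,0,45],[-3,0,70,0,0,0,45],[-3,0,73,0,0,0,45],[-3,0,75,0,0,0,45],[-3,0,76,0,0,0,45],[-3,0,76,0,0,0,45],[-3,0,76,0,0,0,45]]]' 30
python3 -m jog '[[[0,0,0,0,0,0,45],[0,0,0,0,0,0,50],[0,0,0,0,0,0,60],[0,0,0,0,0,0,75],[0,0,0,0,0,0,87],[0,0,0,0,0,0,87],[0,0,-10,0,0,0,87],[0,0,-40,0,0,0,87],[0,0,-80,0,0,0,87],[0,0,-88,0,0,0,87]]]' 30 >/dev/null;python3 to.py .521 .3295 .175 185
python3 -m jog '[[[40,-8,0,0,0,-8,87],[85,-15,0,0,0,-16,87],[130,-23,0,0,0,-24,87],[170,-31,0,0,0,-32,87],[210,-38,0,0,0,-40,87],[240,-44,0,0,0,-48,87],[258,-47,0,0,0,-56,87],[258,-47,0,0,0,-64,87],[258,-47,0,0,0,-72,87],[258,-47,0,0,0,-80,87]]]' 30 >/dev/null
python3 -m jog '[[[0,0,0,0,0,-7,75],[0,0,0,0,0,-14,75],[0,0,0,0,0,-14,75],[0,0,0,0,0,-14,75],[0,0,0,0,0,-14,75]]]' 30 >/dev/null
python3 to.py .521 .3295 .012 185.9
python3 - <<'E'
from meas import *
im,W,d=shot("top"); save(im,"top1.png")
for n,b in dict(board=(200,345,120,235)).items():
    m=box(*b)&(W[...,2]>.13)&(W[...,2]<.142); k,l,st,c=cv2.connectedComponentsWithStats(m.astype(np.uint8))
    for i in range(1,k):
        if st[i,4]>100: print(W[l==i].mean(0).round(4),st[i,4])
E
```

```text
time: 19.0
position: [0.568, 0.0655, 0.0862]
tool_rot: [2.229, 2.212, 0.001]
ft_force: [-0.4, 0.5, -1.9]
grip_width: 0.612
grip_force: 30.0
t 20.0 pos [0.5703 0.0666 0.1789] shift [262.5 -51.2   3.6] turn [  0.4   0.4 -95.4] q [ 0.64  0.31 -0.94  1.68  0.26  1.28 -0.37] F [-0.6 -1.3 -0.6]
t 21.5 pos [0.5227 0.3237 0.1737] shift [  1.3   5.9 161.7] turn [-0.   0.  -2.5] q [ 0.32  0.59 -1.27  1.58  0.57  1.4   0.63] F [-0.1 -0.4 -0.7]
[0.5652 0.0641 0.1364] 378
[ 0.5583 -0.016   0.1364] 381
[ 0.5513 -0.0909  0.1365] 372
```

View pics/top1.png

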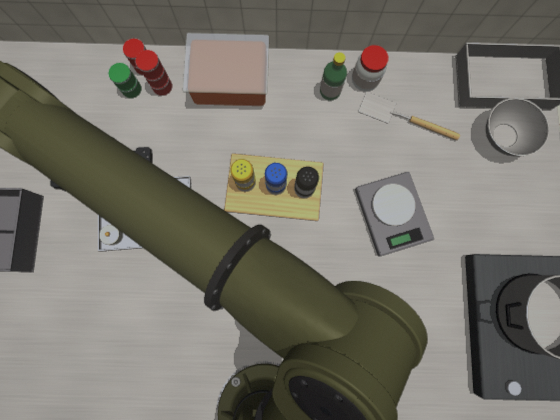

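All three shakers stand on the board, at (242,175), (276,178) and (306,181). Now the tub.

```bash
python3 -m jog '[[[1,6,0,0,0,0,75],[1,6,40,0,0,0,75],[1,6,80,0,0,0,75],[1,6,115,0,0,0,75],[1,6,140,0,0,0,75],[1,6,152,0,0,0,75],[1,6,158,0,0,0,75],[1,6,161,0,0,0,75],[1,6,161,0,0,0,75],[1,6,161,0,0,0,75]]]' 30; python3 to.py .521 .3295 .013 185.9
python3 -m jog '[[[0,0,0,0,0,0,65],[0,0,0,0,0,0,55],[0,0,0,0,0,0,48],[0,0,0,0,0,0,48],[0,0,0,0,0,0,48],[0,0,0,0,0,0,48],[0,0,0,0,0,0,48]]]' 25
python3 to.py .521 .3295 .15 90
```

```text
time: 22.55
position: [0.5219, 0.3303, 0.0138]
tool_rot: [-0.097, 3.138, 0.001]
ft_force: [0.2, -0.1, 0.1]
grip_width: 0.858
grip_force: 0.0
t 22.55 pos [0.5219 0.3303 0.0138] shift [ 0.9 -0.8  0.8] turn [ 0.   0.1 -2.3] q [ 0.22  0.74 -1.12  1.72  0.73  1.16  0.53] F [ 0.2 -0.1  0.1]
time: 23.25
position: [0.5214, 0.3298, 0.0128]
tool_rot: [-0.098, 3.14, -0.0]
ft_force: [0.5, -1.0, 2.6]
grip_width: 0.638
grip_force: 25.0
t 23.25 pos [0.5214 0.3298 0.0128] shift [   0.4   -0.2 -137.2] turn [ 0.   0.  93.6] q [ 0.22  0.74 -1.12  1.72  0.73  1.16  0.53] F [ 0.5 -1.   2.6]
```

```bash
python3 -m jog '[[[0,0,-15,0,0,0,48],[0,0,-50,0,0,8,48],[0,-5,-90,0,0,16,48],[2,-20,-130,0,0,24,48],[4,-45,-165,0,0,32,48],[6,-75,-185,0,0,40,48],[8,-105,-192,0,0,48,48],[11,-140,-192,0,0,56,48],[14,-175,-192,0,0,64,48],[16,-210,-192,0,0,72,48]]]' 25
python3 to.py .511 -.319 .19 90
```

```text
time: 24.25
position: [0.5177, 0.1183, 0.2051]
tool_rot: [1.772, 2.593, -0.001]
ft_force: [0.8, 0.9, -1.5]
grip_width: 0.637
grip_force: 25.0
t 24.25 pos [0.5177 0.1183 0.2051] shift [-405.  -165.1   15.4] turn [ 0.   0.  21.3] q [ 0.75  0.22 -1.14  1.74  0.2   1.31 -0.06] F [ 0.8  0.9 -1.5]
```

```bash
python3 -m jog '[[[-37,-15,0,0,0,8,48],[-78,-32,0,0,0,16,48],[-120,-49,0,0,0,21,48],[-162,-66,0,0,0,21,48],[-204,-83,0,0,0,21,48],[-246,-100,0,0,0,21,48],[-288,-117,0,0,0,21,48],[-328,-134,0,0,0,21,48],[-360,-147,0,0,0,21,48],[-385,-157,0,0,0,21,48]]]' 25 >/dev/null
python3 -m jog '[[[-10,0,0,0,0,0,48],[-10,0,0,0,0,0,48],[-10,0,0,0,0,0,48],[-10,0,0,0,0,0,48]]]' 25
python3 to.py .511 -.319 .055 90
```

```text
time: 25.65
position: [0.5146, -0.3039, 0.205]
tool_rot: [-2.206, -2.236, -0.001]
ft_force: [-0.2, -0.6, -1.2]
grip_width: 0.642
grip_force: 25.0
t 25.65 pos [ 0.5146 -0.3039  0.205 ] shift [-15.1  -3.9 150. ] turn [ 0.  -0.   0.8] q [ 1.18  0.32 -0.84  1.59  0.24  1.34  0.32] F [-0.2 -0.6 -1.2]
```

```bash
python3 -m jog '[[[-14,-3,20,0,0,0,48],[-14,-3,60,0,0,0,48],[-14,-3,100,0,0,0,48],[-14,-3,130,0,0,0,48],[-14,-3,143,0,0,0,48],[-14,-3,149,0,0,0,48],[-14,-3,152,0,0,0,48],[-14,-3,153,0,0,0,48],[-14,-3,153,0,0,0,48],[-14,-3,153,0,0,0,48]]]' 25
python3 to.py .512 -.318 .052 90
```

```text
time: 26.65
position: [0.5117, -0.321, 0.0528]
tool_rot: [2.209, 2.231, 0.0]
ft_force: [-1.5, 0.2, -1.1]
grip_width: 0.639
grip_force: 25.0
t 26.65 pos [ 0.5117 -0.321   0.0528] shift [3.  0.3 0.8] turn [0.1 0.1 0.6] q [ 1.13  0.47 -0.77  1.73  0.37  1.08  0.26] F [-1.5  0.2 -1.1]
```

```bash
python3 -m jog '[[[2,0,0,0,0,0,48],[2,0,1,0,0,0,48],[2,0,1,0,0,0,48],[2,0,1,0,0,0,55],[2,0,1,0,0,0,62],[2,0,1,0,0,0,75],[2,0,1,0,0,0,80],[2,0,1,0,0,0,80],[2,0,1,0,0,0,80]]]' 25
python3 -m jog '[[[0,0,-20,0,0,0,87],[0,0,-60,0,0,0,87],[0,0,-100,0,0,0,87],[0,0,-140,0,0,0,87],[0,0,-148,0,0,0,87],[30,4,-148,0,0,0,87],[70,10,-148,0,0,0,87],[110,15,-148,0,0,0,87],[140,20,-148,0,0,0,87],[150,20,-148,0,0,0,87]]]' 25 >/dev/null
python3 -m jog '[[[0,0,0,0,0,0,87]]]' >/dev/null
python3 to.py .568 .0655 .175 90
python3 - <<'E'
from meas import *
im,W,d=shot("top"); save(im,"top2.png"); h=cv2.cvtColor(im,cv2.COLOR_RGB2HSV)
m=box(360,430,165,240)&(W[...,2]>.078)&(W[...,2]<.095)&(im[...,0]>90)&(im[...,1]<70); print("tub",circ(W,m,.07,.1),W[m].mean(0)if m.any() else 0)
print("plat",circ(W,box(365,422,178,232)&(h[...,1]<60),.038,.047))
E
```

```text
time: 27.55
position: [0.511, -0.3186, 0.0505]
tool_rot: [-2.21, -2.232, 0.0]
ft_force: [-0.1, 0.4, -0.5]
grip_width: 0.902
grip_force: 0.0
t 28.65 pos [ 0.5295 -0.167   0.1984] shift [232.   41.5  23.3] turn [-0.   0.   0.7] q [ 1.06  0.23 -0.92  1.7   0.19  1.3   0.12] F [-0.1 -0.3  0.1]
tub (array([0, 0]), 0, 0, 0) 0
plat (array([0, 0]), 0, 0, 0)
```

View pics/top2.png

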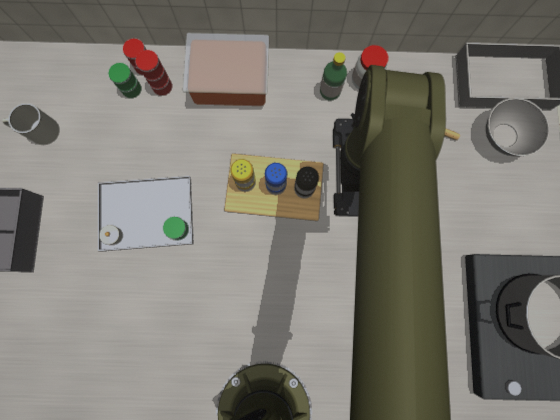

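The arm hides the scale and the tray still looks untouched, so I move to yellow and then check the scale.

```bash
python3 -m jog '[[[40,7,0,0,0,0,87],[85,15,0,0,0,0,87],[130,23,0,0,0,0,87],[175,31,5,0,0,0,87],[210,38,15,0,0,0,87],[228,41,20,0,0,0,87],[232,41,22,0,0,0,87],[232,41,22,0,0,0,87],[232,41,22,0,0,0,87]]]' 25 >/dev/null
python3 to.py .568 .0655 .0862 90
python3 - <<'E'
from meas import *
im,W,d=shot("top"); h=cv2.cvtColor(im,cv2.COLOR_RGB2HSV)
m=box(360,430,165,240)&(W[...,2]>.075)&(W[...,2]<.098); print("tub",circ(W,m,.07,.1),W[m].mean(0)if m.any() else 0)
im,W,d=shot("scene"); m=box(110,190,200,285)&(W[...,2]>.075)&(W[...,2]<.098); print("tub scene",circ(W,m,.07,.1)); 
save(im,"scene2.png")
E
```

```text
t 29.6 pos [0.5688 0.061  0.1765] shift [ 4.7 -0.7 90.3] turn [-0.   0.1  0.4] q [ 0.68  0.33 -1.    1.68  0.29  1.29 -0.37] F [-1.1 -0.4 -0.1]
tub (array([ 0.5095, -0.3193]), 0.0297, 441, np.float64(0.0868)) [ 0.50917131 -0.31775736  0.08679849]
tub scene (array([ 0.5139, -0.3157]), 0.0292, 496, np.float64(0.0851))
```

View pics/scene2.png

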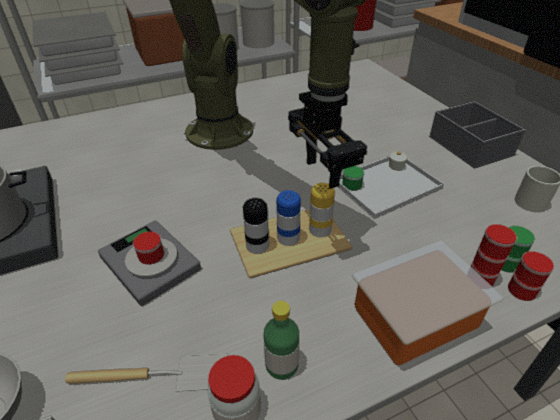

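The tub sits at (148,247), centred on the platter to about 2 mm in both views. Now yellow goes back to TCP (0.5093, 0.3909).

```bash
python3 -m jog '[[[5,-1,0,0,0,0,87],[5,-1,30,0,0,0,87],[5,-1,60,0,0,0,87],[5,-1,80,0,0,0,87],[5,-1,88,0,0,0,87],[5,-1,90,0,0,0,87],[5,-1,90,0,0,0,87],[5,-1,90,0,0,0,70],[5,-1,90,0,0,0,50],[5,-1,90,0,0,0,45]]]' 30 >/dev/null
python3 -m jog '[[[0,0,0,0,0,0,45],[0,0,0,0,0,0,45],[0,0,0,0,0,0,45],[0,0,0,0,0,0,45],[0,0,0,0,0,0,45]]]' 30
python3 to.py .5093 .3909 .165 90
```

```text
time: 31.2
position: [0.5674, 0.069, 0.0867]
tool_rot: [2.21, 2.232, 0.0]
ft_force: [-0.3, 0.1, 0.4]
grip_width: 0.609
grip_force: 30.0
t 31.2 pos [0.5674 0.069  0.0867] shift [322.5 -54.8 -78.3] turn [0.  0.  0.6] q [ 0.62  0.42 -0.95  1.78  0.38  1.13 -0.44] F [-0.3  0.1  0.4]
```

```bash
python3 -m jog '[[[0,0,-15,0,0,0,45],[0,0,-45,0,0,0,45],[0,0,-70,0,0,0,45],[20,-3,-80,0,0,0,45],[50,-8,-80,0,0,0,45],[90,-15,-80,0,0,0,45],[135,-23,-80,0,0,0,45],[180,-31,-80,0,0,0,45],[225,-38,-80,0,0,0,45],[265,-46,-80,0,0,0,45]]]' 30 >/dev/null
python3 -m jog '[[[35,-6,0,0,0,0,45],[52,-9,0,0,0,0,45],[60,-10,0,0,0,0,45],[60,-10,0,0,0,0,45],[60,-10,0,0,0,0,45],[60,-10,0,0,0,0,45]]]' 30 >/dev/null
python3 to.py .5093 .3944 .078 90
```

```text
t 32.8 pos [0.5092 0.3913 0.1665] shift [ 3.2  0.1 88.5] turn [0.  0.1 0.4] q [ 0.03  0.52 -0.99  1.52  0.44  1.34 -0.99] F [-0.3  0.2 -2.2]
```

```bash
python3 -m jog '[[[3,0,25,0,0,0,45],[3,0,55,0,0,0,45],[3,0,75,0,0,0,45],[3,0,82,0,0,0,45],[3,0,86,0,0,0,45],[3,0,88,0,0,0,45],[3,0,88,0,0,0,45],[3,0,88,0,0,0,45]]]' 30
python3 to.py .5093 .3944 .0775 90
```

```text
time: 33.6
position: [0.5085, 0.3968, 0.0797]
tool_rot: [2.21, 2.232, 0.002]
ft_force: [0.4, -0.0, -1.8]
grip_width: 0.609
grip_force: 30.0
t 33.6 pos [0.5085 0.3968 0.0797] shift [-2.4  0.8  2.2] turn [ 0.1 -0.   0.6] q [-0.01  0.6  -0.95  1.6   0.51  1.21 -1.05] F [ 0.4 -0.  -1.8]
```

```bash
python3 -m jog '[[[-2,1,0,0,0,0,45],[-2,1,1,0,0,0,45],[-2,1,2,0,0,0,45],[-2,1,2,0,0,0,45],[-2,1,2,0,0,0,50],[-2,1,2,0,0,0,60],[-2,1,2,0,0,0,75],[-2,1,2,0,0,0,87],[-2,1,2,0,0,0,87],[-2,1,2,0,0,0,87]]]' 30
python3 to.py .561 -.0145 .18 90
python3 -m jog '[[[0,0,-30,0,0,0,87],[0,0,-70,0,0,0,87],[0,0,-100,0,0,0,87],[-40,5,-103,0,0,0,87],[-85,11,-103,0,0,0,87],[-130,16,-103,0,0,0,87],[-180,23,-103,0,0,0,87],[-230,29,-103,0,0,0,87],[-280,35,-103,0,0,0,87],[-330,42,-103,0,0,0,87]]]' 30 >/dev/null
python3 -m jog '[[[-40,5,0,0,0,0,87],[-65,8,0,0,0,0,87],[-76,10,0,0,0,0,87],[-76,10,0,0,0,0,87],[-76,10,0,0,0,0,87]]]' 30 >/dev/null
python3 to.py .561 -.0145 .0862 90
```

```text
time: 34.6
position: [0.5089, 0.3944, 0.0764]
tool_rot: [-2.21, -2.232, 0.0]
ft_force: [0.3, -0.4, 0.4]
grip_width: 0.952
grip_force: 0.0
t 34.6 pos [0.5089 0.3944 0.0764] shift [-409.4   48.  -103.6] turn [-0.   0.   0.6] q [-0.    0.6  -0.94  1.61  0.51  1.2  -1.04] F [ 0.3 -0.4  0.4]
t 36.1 pos [ 0.5646 -0.0071  0.1797] shift [-7.5 -3.6 93.5] turn [-0.  -0.1  0.7] q [ 0.81  0.3  -0.99  1.7   0.26  1.28 -0.22] F [ 0.1  0.7 -0.1]
```

```bash
python3 -m jog '[[[-4,-3,0,0,0,0,87],[-4,-3,30,0,0,0,87],[-4,-3,60,0,0,0,87],[-4,-3,82,0,0,0,87],[-4,-3,90,0,0,0,87],[-4,-3,93,0,0,0,87],[-4,-3,93,0,0,0,87],[-4,-3,93,0,0,0,70],[-4,-3,93,0,0,0,50],[-4,-3,93,0,0,0,45]]]' 30 >/dev/null
python3 -m jog '[[[0,0,0,0,0,0,45],[0,0,0,0,0,0,45],[0,0,0,0,0,0,45],[0,0,0,0,0,0,45],[0,0,0,0,0,0,45]]]' 30
python3 to.py .4605 .3212 .165 90
```

```text
time: 37.6
position: [0.5619, -0.0135, 0.0868]
tool_rot: [2.21, 2.232, -0.0]
ft_force: [-0.3, -0.7, 2.0]
grip_width: 0.615
grip_force: 30.0
t 37.6 pos [ 0.5619 -0.0135  0.0868] shift [335.7 -98.1 -78.3] turn [0.  0.  0.6] q [ 0.77  0.39 -0.94  1.81  0.35  1.12 -0.28] F [-0.3 -0.7  2. ]
```

```bash
python3 -m jog '[[[0,0,-15,0,0,0,45],[0,0,-45,0,0,0,45],[0,0,-70,0,0,0,45],[20,-6,-80,0,0,0,45],[50,-15,-80,0,0,0,45],[90,-26,-80,0,0,0,45],[135,-39,-80,0,0,0,45],[180,-52,-80,0,0,0,45],[225,-66,-80,0,0,0,45],[270,-79,-80,0,0,0,45]]]' 30 >/dev/null
python3 -m jog '[[[40,-12,0,0,0,0,45],[60,-18,0,0,0,0,45],[66,-19,0,0,0,0,45],[66,-19,0,0,0,0,45],[66,-19,0,0,0,0,45],[66,-19,0,0,0,0,45],[66,-19,0,0,0,0,45]]]' 30 >/dev/null
python3 to.py .4605 .3222 .078 90
```

```text
t 39.3 pos [0.4614 0.32   0.1665] shift [ 2.3 -0.8 88.5] turn [0.  0.  0.4] q [ 0.27  0.35 -1.1   1.72  0.32  1.27 -0.9 ] F [ 0.   0.  -2.1]
```

```bash
python3 -m jog '[[[0,0,25,0,0,0,45],[0,0,55,0,0,0,45],[0,0,75,0,0,0,45],[0,0,82,0,0,0,45],[0,0,86,0,0,0,45],[0,0,88,0,0,0,45],[0,0,88,0,0,0,45],[0,0,88,0,0,0,45],[0,0,88,0,0,0,45]]]' 30
python3 to.py .4605 .3222 .0775 90
```

```text
time: 40.2
position: [0.4609, 0.3219, 0.0793]
tool_rot: [2.21, 2.232, 0.002]
ft_force: [0.4, 0.1, -1.6]
grip_width: 0.611
grip_force: 30.0
t 40.2 pos [0.4609 0.3219 0.0793] shift [ 0.3 -0.4  1.8] turn [ 0.1 -0.   0.6] q [ 0.2   0.44 -1.03  1.81  0.42  1.13 -0.97] F [ 0.4  0.1 -1.6]
```

```bash
python3 -m jog '[[[0,0,1,0,0,0,45],[0,0,2,0,0,0,45],[0,0,2,0,0,0,45],[0,0,2,0,0,0,50],[0,0,2,0,0,0,60],[0,0,2,0,0,0,75],[0,0,2,0,0,0,87],[0,0,2,0,0,0,87],[0,0,2,0,0,0,87]]]' 30
python3 to.py .5537 -.0922 .18 90
python3 -m jog '[[[0,0,-30,0,0,0,87],[0,0,-70,0,0,0,87],[0,0,-100,0,0,0,87],[-40,9,-103,0,0,0,87],[-85,19,-103,0,0,0,87],[-130,29,-103,0,0,0,87],[-180,41,-103,0,0,0,87],[-230,52,-103,0,0,0,87],[-280,63,-103,0,0,0,87],[-330,74,-103,0,0,0,87]]]' 30 >/dev/null
python3 -m jog '[[[-45,10,0,0,0,0,87],[-70,16,0,0,0,0,87],[-80,18,0,0,0,0,87],[-82,18,0,0,0,0,87],[-82,18,0,0,0,0,87],[-82,18,0,0,0,0,87],[-82,18,0,0,0,0,87]]]' 30 >/dev/null
python3 to.py .5537 -.0922 .0862 90
```

```text
time: 41.1
position: [0.4604, 0.3215, 0.0765]
tool_rot: [-2.21, -2.232, 0.0]
ft_force: [-1.4, -0.5, 0.4]
grip_width: 0.954
grip_force: 0.0
t 41.1 pos [0.4604 0.3215 0.0765] shift [-414.7   89.1 -103.5] turn [-0.   0.   0.6] q [ 0.2   0.45 -1.03  1.81  0.42  1.12 -0.97] F [-1.4 -0.5  0.4]
t 42.8 pos [ 0.5554 -0.0826  0.1799] shift [-9.5 -1.8 93.7] turn [0.  0.  0.7] q [ 0.94  0.29 -0.97  1.71  0.25  1.28 -0.08] F [-0.2 -0.3 -0.3]
```

```bash
python3 -m jog '[[[-7,-2,0,0,0,0,87],[-7,-2,30,0,0,0,87],[-7,-2,60,0,0,0,87],[-7,-2,82,0,0,0,87],[-7,-2,90,0,0,0,87],[-7,-2,93,0,0,0,87],[-7,-2,93,0,0,0,87],[-7,-2,93,0,0,0,70],[-7,-2,93,0,0,0,50],[-7,-2,93,0,0,0,45]]]' 30 >/dev/null
python3 -m jog '[[[0,0,0,0,0,0,45],[0,0,0,0,0,0,45],[0,0,0,0,0,0,45],[0,0,0,0,0,0,45],[0,0,0,0,0,0,45]]]' 30
python3 to.py .5255 .2651 .165 90
```

```text
time: 44.3
position: [0.5537, -0.0917, 0.0868]
tool_rot: [2.21, 2.232, 0.0]
ft_force: [-0.3, -0.5, 1.5]
grip_width: 0.609
grip_force: 30.0
t 44.3 pos [ 0.5537 -0.0917  0.0868] shift [357.  -24.6 -78.3] turn [0.  0.  0.6] q [ 0.9   0.38 -0.92  1.81  0.34  1.12 -0.13] F [-0.3 -0.5  1.5]
```

```bash
python3 -m jog '[[[0,0,-15,0,0,0,45],[0,0,-45,0,0,0,45],[0,0,-70,0,0,0,45],[20,-1,-80,0,0,0,45],[50,-4,-80,0,0,0,45],[90,-6,-80,0,0,0,45],[135,-9,-80,0,0,0,45],[180,-13,-80,0,0,0,45],[225,-16,-80,0,0,0,45],[270,-19,-80,0,0,0,45]]]' 30 >/dev/null
python3 -m jog '[[[40,-3,0,0,0,0,45],[70,-5,0,0,0,0,45],[83,-6,0,0,0,0,45],[87,-6,0,0,0,0,45],[87,-6,0,0,0,0,45],[87,-6,0,0,0,0,45],[87,-6,0,0,0,0,45]]]' 30 >/dev/null
python3 to.py .5255 .2656 .078 90
```

```text
t 46.0 pos [0.5257 0.263  0.1664] shift [ 2.7 -0.2 88.4] turn [-0.   0.1  0.4] q [ 0.33  0.4  -1.05  1.66  0.36  1.29 -0.77] F [-0.2 -0.3 -3.3]
```

```bash
python3 -m jog '[[[1,0,25,0,0,0,45],[1,0,55,0,0,0,45],[1,0,75,0,0,0,45],[1,0,82,0,0,0,45],[1,0,86,0,0,0,45],[1,0,88,0,0,0,45],[1,0,88,0,0,0,45],[1,0,88,0,0,0,45],[1,0,88,0,0,0,45]]]' 30
python3 to.py .5255 .2656 .0775 90
```

```text
time: 46.9
position: [0.5254, 0.2663, 0.0793]
tool_rot: [2.21, 2.232, 0.002]
ft_force: [-0.3, 0.3, -2.7]
grip_width: 0.616
grip_force: 30.0
t 46.9 pos [0.5254 0.2663 0.0793] shift [-0.7  0.1  1.8] turn [ 0.1 -0.   0.6] q [ 0.28  0.49 -0.99  1.75  0.45  1.15 -0.84] F [-0.3  0.3 -2.7]
```

Now release, rise, back away over the board, and take a final check.

```bash
python3 -m jog '[[[0,0,1,0,0,0,45],[0,0,2,0,0,0,45],[0,0,2,0,0,0,45],[0,0,2,0,0,0,50],[0,0,2,0,0,0,60],[0,0,2,0,0,0,75],[0,0,2,0,0,0,87],[0,0,2,0,0,0,87],[0,0,2,0,0,0,87]]]' 30
python3 -m jog '[[[0,0,-30,0,0,0,87],[0,0,-70,0,0,0,87],[0,0,-110,0,0,0,87],[0,0,-145,0,0,0,87],[-40,0,-155,0,0,0,87],[-85,0,-155,0,0,0,87],[-130,0,-155,0,0,0,87],[-180,0,-155,0,0,0,87],[-220,0,-155,0,0,0,87],[-250,0,-155,0,0,0,87]]]' 30 >/dev/null
python3 -m jog '[[[0,0,0,0,0,0,87],[0,0,0,0,0,0,87],[0,0,0,0,0,0,87],[0,0,0,0,0,0,87]]]'
python3 - <<'E'
from meas import *
im,W,d=shot("top"); save(im,"top3.png")
h=cv2.cvtColor(im,cv2.COLOR_RGB2HSV)
m=box(85,128,170,215)&(h[...,0]>18)&(h[...,0]<35)&(h[...,1]>120)&(W[...,2]>.124); print("y",circ(W,m,.124,.135),"was .5085 .3888")
for n,b,w in [("b",(116,150,198,230),".4596 .3184"),("k",(143,176,172,206),".5237 .2649")]: print(n,circ(W,box(*b),.123,.133),"was",w)
print("g",circ(W,box(160,190,214,242),.042,.054),"was .4362 .2359"); print("salt",circ(W,box(98,122,224,246),.030,.044),"was .4165 .399")
m=box(360,430,165,240); print("tub",circ(W,m,.075,.098))
E
```

```text
time: 47.8
position: [0.5249, 0.2661, 0.0765]
tool_rot: [-2.21, -2.232, 0.0]
ft_force: [-1.0, -0.1, -0.2]
grip_width: 0.948
grip_force: 0.0
time: 49.2
position: [0.5274, 0.018, 0.2317]
tool_rot: [-2.207, -2.236, -0.001]
ft_force: [0.3, 0.4, 0.2]
grip_width: 0.999
grip_force: 0.0
y (array([0.5087, 0.3886]), 0.026, 338, np.float64(0.1279)) was .5085 .3888
b (array([0.4583, 0.3179]), 0.0268, 384, np.float64(0.1277)) was .4596 .3184
k (array([0.5231, 0.266 ]), 0.0262, 357, np.float64(0.1278)) was .5237 .2649
g (array([0.4361, 0.2356]), 0.029, 414, np.float64(0.0481)) was .4362 .2359
salt (array([0.4151, 0.3987]), 0.0255, 250, np.float64(0.0404)) was .4165 .399
tub (array([ 0.5098, -0.319 ]), 0.0291, 438, np.float64(0.0867))
```

View pics/top3.png

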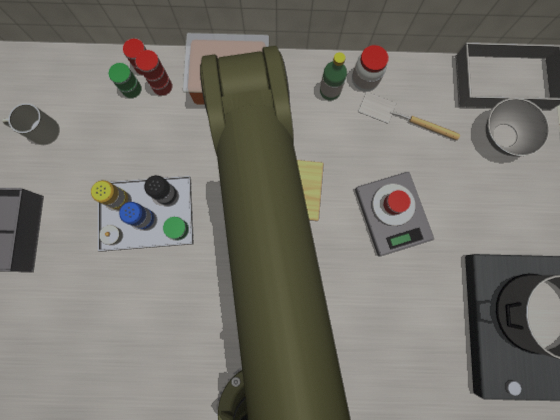

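The shakers are back at (105,192), (133,213) and (158,188), within 2 mm of their starts, and the tub is centred on the platter at (397,202).

```bash
python3 -c "
from bench import ctrl; print(ctrl.close_job())"
```

```text
the job is handed in; nothing more can be done
None
```

I handed the job in at about 49 s: the red tub is within about 2 mm of the platter's centre, all three shakers are upright within about 2 mm of their starting spots, and the green tub and salt cellar have not moved; no verdict came back.

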